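# Index the crankcase under the press and relock the slide

## Task

On the slide jig, unlock the sled that carries the crankcase half: pull the black T-knob of the index plunger up, twist it anticlockwise so that the plunger stays out by itself, and let go. Slide the sled by its bar handle all the way to the end under the press arm, then twist the knob back so that the plunger drops fully into the second notch and locks the sled there.

Things in the scene. Friction and masses are not known exactly. Their poses are not given: they have to be found in the camera images.
- jig: The grey slide jig, base 200 x 380 mm, 14 mm thick; origin under the base near the plunger. Axes: z up, y the way the sled slides, towards the press. The knob's axis stands at x -95, y 0 mm. A press arm, top 150 mm above the bench (spindle head 163 mm), hangs at y 53 to 87, x -15 to 130 mm. The crankcase half on the sled is 61 mm high, centred at x 0, y -20 mm at the start, radius 47 mm.
- knob_grip (a point): Centre of the black T-knob on the index plunger: a bar 52 mm long, 13 thick, 24 high, over a slotted steel collar at the jig's side nearest the robot, 21 mm above the collar's top when locked and 103 mm above the bench. Axes: z up, y along the bar, x across it (grip across x, from above). The plunger's vertical axis passes through it; it rises and turns with the knob.
- plunger (a joint): Lift of the plunger in m: 0 = fully down in a notch (locked), at most 0.026. A spring pulls it down with 6 N at 0, 9 N at the top. The tip leaves the notch at about 0.012. Lifted 0.019 or more and twisted 0.5 rad or more, its cross pin rests on the collar's top and it stays out at about 0.017.
- knob (a joint): Twist of the knob in rad, anticlockwise from above: 0 = bar in line with the slide and the collar's slot (start), stop at 1.25. It turns freely only when lifted over 0.017, and the plunger comes down only with the twist within about 0.25 of 0. Light to turn; stays where it is left.
- sled_handle (a point): Middle of the sled's bar handle: a round steel bar 12 mm thick, 72 mm long, between two posts, 100 mm above the bench, with 55 mm free under it. Axes: z up, x along the bar, y the way the sled slides, towards the press (grip across y, from above). It rides with the sled and at the start lies at x 0, y -130 mm in the jig's frame.
- sled (a joint): Travel of the sled in m towards the press: 0 = first notch under the plunger (start), 0.090 = second notch under it; the end stop is 2 mm beyond. The tapered plunger tip finds the notch from up to 4 mm off. The sled (0.6 to 1.1 kg) runs with about 2 N of friction and stays where it is left.

How it is judged (in metres and radians):
On the way, in this order (a step that is already met when the one before it is completed fails the run):
1. the plunger is pulled and twisted and holds itself out, with nothing touched by the fingers (value of joint plunger above 0.013 m and value of joint knob above 0.45 rad and value of joint sled below 0.03 m and contact force between the fingers and anything else below 0.3 N), for 0.2 s.
2. the sled is moved to the press end while the plunger stays out (value of joint plunger above 0.013 m and value of joint sled above 0.08 m), for 0.2 s.
At the end, for the whole second after the job is handed in: The sled stands at the press end (travel over 80 mm), at rest, the knob is twisted back (under 0.4 rad) and the plunger is down in the second notch (lift under 5 mm) (value of joint sled above 0.08 m and value of joint plunger below 0.005 m and value of joint knob below 0.4 rad and velocity of joint sled below 0.01 m/s); the robot touches nothing.
It also fails if it takes over 56 s, if anything falls off the work surface, if the arm or the gripper's body presses on something with over 40 N, if the wrist force passes 120 N, or if a joint passes its speed limit or range.

## Robot

A 6-joint arm with a two-finger parallel gripper is mounted at the origin on the work surface. World frame = base frame: x ahead of the robot, y to its left, z up, the work surface at z = 0. Lengths are in m, angles in degrees, forces in N, time in s.
With the tool pointing down it reaches from about 0.3 to 0.75 m from the base axis. Payload 8.5 kg.
Tool frame: the origin (TCP) lies at the very end of the fingers, on their centre line; the grasp point (between the pads) lies 19 mm behind it; z points along the fingers, y is the line along which they close (so a half turn about z gives the same grasp; the last joint's range is limited). The gripper opens to 85 mm and grips with 20 to 120 N. Pads are 22 mm wide; open, the fingers measure 114 mm over their backs; the gripper's body (76 mm by 85 mm) begins 54 mm behind the grasp point. The pads swing forward as they close: fully open they stand 13 mm farther back than shut.
Start: joints at [52.81, 21.807, 74.336, -0, 83.858, -12.336], TCP at [0.231, 0.499, 0.231] pointing down, gripper open.
Joint ranges: [-178.18, 178.18], [-50.72, 133.34], [12.68, 142.11], [-81.47, 261.47], [9.98, 163.14], [-165.26, 165.26]. Speed limits (degrees/s): [136.94, 136.94, 180, 180, 180, 180].

## Interface

Orientations are given as a 3x3 rotation matrix whose columns are the frame's x, y, z axes.
In Python, from rig import env gives the robot as it stands.
- The arm moves only by the tool move_arm, never from a script. Its argument "plan" is a list of rows, each a list of 7 numbers: the turn, a rotation vector about the tool's x, y, z in degrees, then the shift along the tool's x, y, z in cm, then the gripper command: -1 is shut, 1 is fully open, values between are in proportion. In form: [[ax, ay, az, tx, ty, tz, jaw], ...]. A call has 1 to 5 rows; each row is the pose to reach, as a shift and turn from the pose commanded when the call began, along the tool's axes at that moment; what a row does not reach only later rows make up. A row lasts 1/10 s, in which the tool goes at most 50 mm and 8.59 degrees, less where a joint would pass 70% of its speed; a pose out of reach is approached as far as the arm can. A call with a gripper value outside its range is refused whole. The fingers move at their own pace and stop on an object; "squeeze" is the grip in N (left out, the last holds). Time passes only in rows, so rows that repeat a pose let the fingers close. It gives the time, the measured TCP pose, the force, the opening and the grip force at its end, in the units of the state.
- env.observe(): the state, without advancing time (a new reading comes with each control period).
- env.get_image(name): name is "scene" or "top" or "wrist"; returns a dict with "color" (400x640x3 uint8, red, green, blue), "fov_y" (degrees; the focal length in pixels is half the picture's height over the tangent of half this angle, whatever the lens; pixels are square), "cx", "cy" (the principal point, pixels), "R" (3x3) and "t" (3): a world point X has camera coordinates R X + t. Camera axes: x right, y down, z forward; pixel columns grow to the right and rows downward; lengths in m; the calibration is good to about 2 mm. A picture is of the moment at which its call begins. There is no depth.
- env.close_job(): hands the job in; it is judged then, once.
Trained networks look in a picture, given as the dict that the camera call returned (one of the last four; its "shot" number tells which), for a name from the list of things; names that differ only in an ending like _2 or _b are one class to them, and where a whole thing is asked for, a point or a joint stands for the part that bears it (a point fixed in the world has none). Each returns a list of dicts, best first, with "conf" (0 to 1); they miss things now and then, are a little off and sometimes report something else, mostly with a low value. They report only what shows in the picture. A call takes as long as a camera call.
- env.outline_of(target, picture): "mask" (400x640 bool, what is visible of it) and "bbox" ([centre column, centre row, width, height] in pixels, round what is visible of it).
- env.tip_of(target, picture): "pixel" ([column, row] in pixels: a listed point, or the origin of a listed thing).
The state is a dict: "time_s": time; "q": joint angles; "qvel": joint speeds; "joint_efforts": joint torques, N m; "position": TCP position; "tool_rot": TCP orientation; "ft_force": force on the tool from outside, world axes, zero at the start; "wrist_torque": the same for the moment, N m; "grip_width": finger opening in m; "gripper_force": force on a finger pad.
Only numpy, scipy, OpenCV 4.12 (cv2) and the standard library are available. Lean on these libraries where they do the work, as an engineer would, in place of code of your own. Each camera call takes 0.05 s, during which the arm holds its last target. There are 200 camera calls.

## Working session

There is one attempt and no reset: what is moved stays moved. The work goes in short steps, Python scripts to look and compute and a tool call to move; the robot and the scene stay as the last step left them, time stands still between calls to the robot, and variables do not carry over. Pictures are saved under pics/ and viewed, at most 11 in all, crops included, and the job is handed in when it is done.

Besides the shell and the picture viewer there is one more tool, called after ">>>" as name([rows], argument=value, ...), one row to a line, values as JSON. move_arm: Moves the arm, as the interface text tells. Its arguments: {"type":"object","properties":{"plan":{"type":"array"},"squeeze":{"type":"number"}},"required":["plan"]}

```bash
mkdir -p pics
cat > h.py <<'E'
from rig import env
import numpy as np, cv2
def ray(p,px):
    f=p["color"].shape[0]/2/np.tan(np.radians(p["fov_y"])/2)
    d=np.array([(px[0]-p["cx"])/f,(px[1]-p["cy"])/f,1]);R=np.array(p["R"])
    return -R.T@np.array(p["t"]),R.T@d
def atz(p,px,z):
    o,d=ray(p,px);return o+d*(z-o[2])/d[2]
def save(p,n): cv2.imwrite("pics/"+n,cv2.cvtColor(p["color"],cv2.COLOR_RGB2BGR))
def tri(obs):
    A=np.zeros((3,3));b=np.zeros(3)
    for o,d in obs:
        d=d/np.linalg.norm(d);M=np.eye(3)-np.outer(d,d);A+=M;b+=M@o
    return np.linalg.solve(A,b)
E
python3 - <<'E'
from h import *
np.set_printoptions(precision=4,suppress=True)
P={n:env.get_image(n) for n in("scene","top","wrist")}
rays={}
for n,p in P.items():
    save(p,n+"0.png")
    for t,z in(("knob_grip",.103),("sled_handle",.1),("jig",0)):
        r=env.tip_of(t,p)
        for q in r[:2]:
            print(n,t,q["conf"],q["pixel"],atz(p,q["pixel"],z))
        if r: rays.setdefault(t,[]).append(ray(p,r[0]["pixel"]))
for t in rays: 
    if len(rays[t])>1: print(t,tri(rays[t]))
s=env.observe();print(s["time_s"],s["position"],np.array(s["tool_rot"]),s["grip_width"])
cv2.imwrite("pics/a.png",cv2.resize(np.vstack([cv2.imread("pics/scene0.png"),cv2.imread("pics/top0.png")]),(480,600)))
E
```

```text
scene knob_grip 0.97 [307.1, 140.8] [0.4419 0.1552 0.103 ]
scene sled_handle 0.73 [283.7, 191.4] [0.5308 0.0068 0.1   ]
scene jig 0.9 [346.2, 219.1] [0.5553 0.1293 0.    ]
top knob_grip 0.88 [231.0, 263.2] [0.4573 0.1533 0.103 ]
top sled_handle 0.56 [326.4, 214.5] [0.5307 0.0073 0.1   ]
top jig 0.75 [254.8, 203.8] [0.5545 0.1374 0.    ]
knob_grip [0.4547 0.148  0.11  ]
sled_handle [0.5306 0.0072 0.0998]
jig [ 0.553   0.1364 -0.0042]
0.6 [0.2312 0.499  0.2313] [[-0.9074  0.4203 -0.    ]
 [ 0.4203  0.9074 -0.    ]
 [-0.     -0.     -1.    ]] 0.08548451808714992
```

View pics/top0.png

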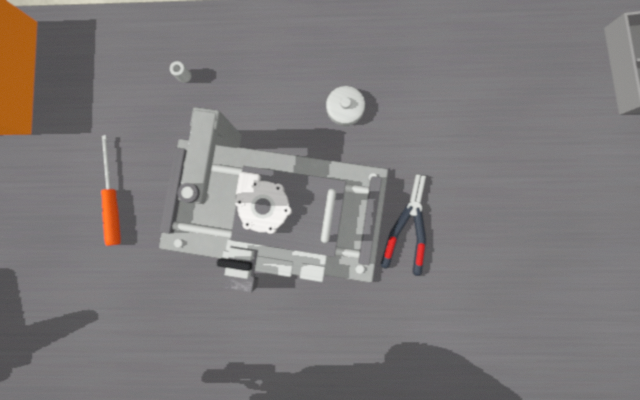

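View pics/scene0.png

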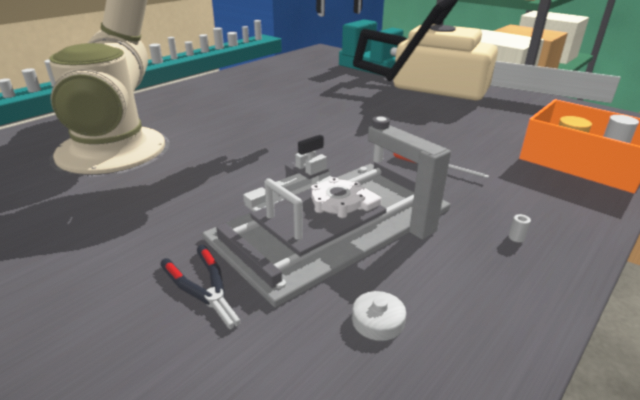

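The top view shows the black knob bar from (218,263) to (252,266) and the handle bar from (331,190) to (326,242). In the scene view the knob is centred near (311,145), so the reported tips are a few pixels off. I'll refine with the dark pixels.

Run:
```python
from h import *
np.set_printoptions(precision=4,suppress=True)
P={n:env.get_image(n) for n in("scene","top")}
box={"scene":(290,130,332,158),"top":(210,254,258,274)}
R=[]
for n,p in P.items():
    a,b,c,d=box[n]; m=(p["color"][b:d,a:c].max(2)<32).astype(np.uint8)
    k,l,s,ce=cv2.connectedComponentsWithStats(m); i=1+s[1:,4].argmax()
    print(n,s[i],ce[i]+[a,b]); cen=s[i,:2]+s[i,2:4]/2-.5+[a,b]
    rc=cv2.minAreaRect(np.argwhere(l==i)[:,::-1].astype(np.float32)); print(rc)
    cen=np.array(rc[0])+[a,b]; z=.115 if n=="top" else .103
    print(cen,atz(p,cen,z)); R.append(ray(p,cen))
    if n=="top":
        bx=cv2.boxPoints(rc)+[a,b]; print(np.array([atz(p,q,.115) for q in bx]))
print(tri(R))
p=P["top"];r=env.outline_of("sled_handle",p)
if r:
    print(r[0]["conf"],r[0]["bbox"])
for px in((331,190),(326,242)): print(atz(p,px,.106))
j=env.outline_of("jig",p)
q=atz(p,(386,168),.014),atz(p,(374,281),.014),atz(p,(160,248),.014);print(np.array(q))
d=q[1]-q[2];print("jig -y dir",d,np.linalg.norm(d), np.degrees(np.arctan2(-d[1],-d[0])))
```

```text
Traceback (most recent call last):
ValueError: attempt to get argmax of an empty sequence
```

```bash
cat > k.py <<'E'
from h import *
np.set_printoptions(precision=4,suppress=True)
P={n:env.get_image(n) for n in("scene","top")}
box={"scene":(290,130,332,158),"top":(210,254,258,274)}
R=[]
for n,p in P.items():
    a,b,c,d=box[n]; g=p["color"][b:d,a:c].max(2); m=(g<g.min()+25).astype(np.uint8)
    k,l,s,ce=cv2.connectedComponentsWithStats(m); i=1+s[1:,4].argmax()
    rc=cv2.minAreaRect(np.argwhere(l==i)[:,::-1].astype(np.float32)); print(n,g.min(),rc)
    cen=np.array(rc[0])+[a,b]; z=.115 if n=="top" else .103
    print(cen,atz(p,cen,z)); R.append(ray(p,cen))
    if n=="top":
        bx=cv2.boxPoints(rc)+[a,b]; print(np.array([atz(p,q,.115) for q in bx]))
print(tri(R))
p=P["top"]
for px in((331,190),(326,242)): print(atz(p,px,.106))
q=atz(p,(386,168),.014),atz(p,(374,281),.014),atz(p,(160,248),.014);print(np.array(q))
d=q[1]-q[2];print("jig -y dir",d,np.linalg.norm(d))
E
python3 k.py
```

```text
scene 45 ((20.549999237060547, 14.149999618530273), (12.016654968261719, 26.246904373168945), 71.56504821777344)
[310.55 144.15] [0.4557 0.1489 0.103 ]
top 33 ((24.73624038696289, 9.40536880493164), (33.523006439208984, 7.473981857299805), 8.426968574523926)
[234.7362 263.4054] [0.4579 0.1446 0.115 ]
[[0.4561 0.1705 0.115 ]
 [0.4671 0.169  0.115 ]
 [0.4597 0.1188 0.115 ]
 [0.4488 0.1203 0.115 ]]
[0.4571 0.1473 0.1039]
[ 0.5678 -0.      0.106 ]
[0.489  0.0081 0.106 ]
[[ 0.6147 -0.0963  0.014 ]
 [ 0.4195 -0.0722  0.014 ]
 [ 0.4766  0.3027  0.014 ]]
jig -y dir [-0.0572 -0.3749  0.    ] 0.3792660225681023
```

>>> move_arm([
  [0,0,73.4,-35.3,-22.4,5,0],
  [0,0,73.4,-35.3,-22.4,5,0],
  [0,0,73.4,-35.3,-22.4,5,0],
  [0,0,73.4,-35.3,-22.4,5,0],
  [0,0,73.4,-35.3,-22.4,5,0],
], squeeze=35)

```text
time_s: 1.3
position: [0.3662, 0.2886, 0.2016]
tool_rot: [[-0.372, 0.928, 0.001], [0.928, 0.372, 0.0], [0.0, 0.001, -1.0]]
ft_force: [0.2, 0.5, 0.6]
grip_width: 0.0428
gripper_force: 0.0
```

```bash
cat >> h.py <<'E'
def go(x,y,z,yaw):
    s=env.observe();R=np.array(s["tool_rot"]);d=R.T@(np.array([x,y,z])-s["position"])*100
    c=np.degrees(np.arctan2(R[1,1],R[0,1]))
    print("t",s["time_s"],"pos",s["position"],"yaw",c,"tilt",R[:,2],"F",s["ft_force"],"w",s["grip_width"],s["gripper_force"])
    print("az",-((yaw-c+180)%360-180),"shift cm",d)
E
python3 -c "
from h import *
np.set_printoptions(precision=4,suppress=True)
go(.457,.147,.18,-8.3)"
```

```text
t 1.3 pos [0.3662 0.2886 0.2016] yaw 21.840146148820917 tilt [ 0.0007  0.0003 -1.    ] F [0.1625 0.5006 0.6296] w 0.042832030393610825 0.0
az 30.140146148820918 shift cm [-16.522    3.1642   2.1662]
```

>>> move_arm([
  [0,0,30.1,-16.5,3.2,2.2,0],
  [0,0,30.1,-16.5,3.2,2.2,0],
  [0,0,30.1,-16.5,3.2,2.2,0],
  [0,0,30.1,-16.5,3.2,2.2,0],
  [0,0,30.1,-16.5,3.2,2.2,0],
])

```text
time_s: 1.8
position: [0.4585, 0.1475, 0.1792]
tool_rot: [[0.143, 0.99, -0.0], [0.99, -0.143, -0.0], [-0.0, -0.0, -1.0]]
ft_force: [-0.6, 0.5, 0.1]
grip_width: 0.0428
gripper_force: 0.0
```

```bash
python3 -c "
from h import *
np.set_printoptions(precision=4,suppress=True)
go(.457,.147,.13,-8.3)
p=env.get_image('wrist');save(p,'w1.png')
for r in env.tip_of('knob_grip',p)[:2]: print(r['conf'],r['pixel'],atz(p,r['pixel'],.103))
q=p['color'];
print(np.array(p['R'])@[.457,.147,.115]+p['t'])
"
```

```text
t 1.8 pos [0.4585 0.1475 0.1792] yaw -8.21026208074161 tilt [-0.0005 -0.0003 -1.    ] F [-0.5533  0.5105  0.0993] w 0.042816269218373566 0.0
az 0.08973791925839691 shift cm [-0.0686 -0.1427  4.9172]
0.68 [316.2, 208.5] [0.4578 0.1493 0.103 ]
[-0.0019  0.011   0.2189]
```

View pics/w1.png

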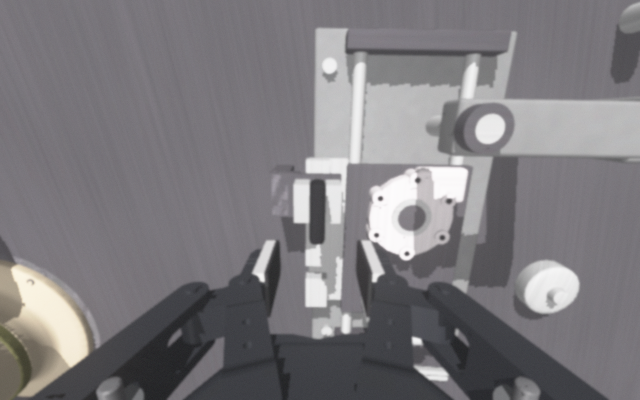

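The wrist view shows the knob bar from (317,180) to (317,243), parallel to the image columns, so the yaw is right. The fingers straddle it. I'll compute its centre.

```bash
python3 -c "
from h import *
np.set_printoptions(precision=4,suppress=True)
p=env.get_image('wrist')
g=p['color'][172:252,300:335].max(2);m=(g<g.min()+25)
r=np.argwhere(m)+[172,300];print(g.min(),r.min(0),r.max(0))
c=(r.min(0)+r.max(0))/2
for z in(.103,.115):print(atz(p,(c[1],c[0]),z),atz(p,(c[1],r[:,0].min()),z),atz(p,(c[1],r[:,0].max()),z))
"
```

```text
63 [182 303] [250 326]
[0.454  0.1452 0.103 ] [0.4581 0.174  0.103 ] [0.4496 0.1141 0.103 ]
[0.4547 0.1493 0.115 ] [0.4586 0.1766 0.115 ] [0.4506 0.12   0.115 ]
```

```bash
python3 -c "
from h import *
np.set_printoptions(precision=4,suppress=True)
p=env.get_image('wrist');t=env.get_image('top')
print(p['color'][172:255:1,317].max(1));print(p['color'][205,295:340].max(1))
def box(p,x,y,yaw):
  u=np.array([np.cos(yaw),np.sin(yaw),0]);v=np.array([-u[1],u[0],0]);f=200/np.tan(np.radians(p['fov_y'])/2)
  for z in(.091,.115):
    for a in(-.0065,.0065):
      for b in(-.026,.026):
        c=np.array(p['R'])@(np.array([x,y,z])+a*u+b*v)+p['t'];print(z,a,b,(c[:2]/c[2]*f+[p['cx'],p['cy']]).round(1))
box(p,.457,.150,np.radians(-8.3))
s=p['color'][150:270,270:370];cv2.imwrite('pics/w2.png',cv2.resize(s[:,:,::-1],None,fx=4,fy=4,interpolation=0))
s=t['color'][245:285,205:265];cv2.imwrite('pics/t2.png',cv2.resize(s[:,:,::-1],None,fx=8,fy=8,interpolation=0))
"
```

```text
[236 235 229 208 158 129 128 127 124 114  94  74  66  65  65  69  72  74
  72  72  71  72  69  72  71  69  69  71  73  68  69  69  73  72  71  72
  71  71  69  71  73  71  70  72  73  71  70  72  70  69  71  70  71  72
  69  70  72  69  72  71  70  71  71  70  71  69  69  70  71  69  70  70
  69  75 109 159 199 217 224 233 234 236 235]
[164 206 227 231 233 233 233 232 233 233 233 233 232 232 232 222 185 125
  79  68  69  69  72  71  69  71  70  70  69  68  68  71  93 130 157 180
 211 228 233 233 233 233 233 233 233]
0.091 -0.0065 -0.026 [310.2 233.7]
0.091 -0.0065 0.026 [310.2 176.9]
0.091 0.0065 -0.026 [324.6 233.8]
0.091 0.0065 0.026 [325.6 177.1]
0.115 -0.0065 -0.026 [309.4 245.3]
0.115 -0.0065 0.026 [309.4 183.2]
0.115 0.0065 -0.026 [325.3 245.4]
0.115 0.0065 0.026 [326.4 183.3]
```

View pics/w2.png

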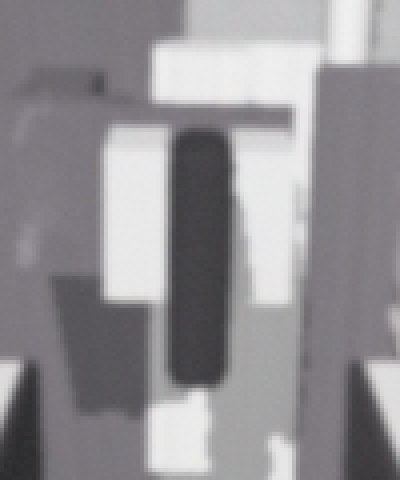

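The crop shows the dark bar spanning columns 312 to 327 and rows 182 to 246, which gives a centre of about (0.458, 0.150). Next I descend and grip.

>>> move_arm([
  [0,0,0,0.25,-0.05,4.0,0],
  [0,0,0,0.25,-0.05,7.0,0],
  [0,0,0,0.25,-0.05,8.9,0],
  [0,0,0,0.25,-0.05,8.9,0],
  [0,0,0,0.25,-0.05,8.9,-1],
], squeeze=35)

```text
time_s: 2.55
position: [0.4573, 0.1528, 0.0914]
tool_rot: [[0.136, 0.991, 0.001], [0.991, -0.136, 0.0], [0.0, 0.001, -1.0]]
ft_force: [-0.8, -0.1, 1.2]
grip_width: 0.0294
gripper_force: 0.0
```

>>> move_arm([
  [0,0,0,0,0,0,-1],
  [0,0,0,0,0,0,-1],
  [0,0,0,0,0,0,-1],
  [0,0,0,0,0,0,-1],
])

```text
time_s: 2.95
position: [0.4582, 0.1524, 0.092]
tool_rot: [[0.138, 0.99, 0.004], [0.99, -0.138, 0.001], [0.001, 0.003, -1.0]]
ft_force: [1.0, 2.2, 6.2]
grip_width: 0.0127
gripper_force: 37.9
```

>>> move_arm([
  [0,0,0,0,0,-0.8,-1],
  [0,0,0,0,0,-1.6,-1],
  [0,0,0,0,0,-2.3,-1],
  [0,0,0,0,0,-2.3,-1],
])

```text
time_s: 3.35
position: [0.4579, 0.1523, 0.1142]
tool_rot: [[0.138, 0.99, 0.002], [0.99, -0.138, 0.001], [0.001, 0.002, -1.0]]
ft_force: [5.4, 2.9, -11.2]
grip_width: 0.0122
gripper_force: 35.5
```

>>> move_arm([
  [0,0,-8,0,0,-2.3,-1],
  [0,0,-8,0,0,0,-1],
  [0,0,-16,0,0,0,-1],
  [0,0,-24,0,0,0,-1],
  [0,0,-32,0,0,0,-1],
])

```text
time_s: 3.85
position: [0.456, 0.1517, 0.1127]
tool_rot: [[-0.411, 0.911, -0.004], [0.911, 0.411, -0.001], [0.001, -0.004, -1.0]]
ft_force: [0.3, -2.6, -9.5]
grip_width: 0.0117
gripper_force: 54.5
```

I put a stray lift in the first row of that call, so I'm checking whether the knob slipped in the grip.

```bash
python3 -c "
from h import *
np.set_printoptions(precision=4,suppress=True)
go(.457,.15,.113,45)
p=env.get_image('scene');s=p['color'][85:185,250:370];cv2.imwrite('pics/s3.png',cv2.resize(s[:,:,::-1],None,fx=6,fy=6,interpolation=2))
f=200/np.tan(np.radians(p['fov_y'])/2)
for z in(.091,.103,.115,.125,.135):
  c=np.array(p['R'])@[.457,.15,z]+p['t'];print(z,((c[:2]/c[2]*f+[p['cx'],p['cy']])-[250,85])*6)
"
```

```text
t 3.85 pos [0.456  0.1517 0.1127] yaw 24.294684672460722 tilt [-0.0037 -0.0006 -1.    ] F [ 0.2619 -2.5581 -9.533 ] w 0.011703485249510964 54.51438599266112
az -20.705315327539267 shift cm [-0.1919  0.0176 -0.0344]
0.091 [369.0951 392.3845]
0.103 [369.0492 354.9483]
0.115 [369.0026 316.9111]
0.125 [368.9632 284.7439]
0.135 [368.9233 252.1407]
```

View pics/s3.png

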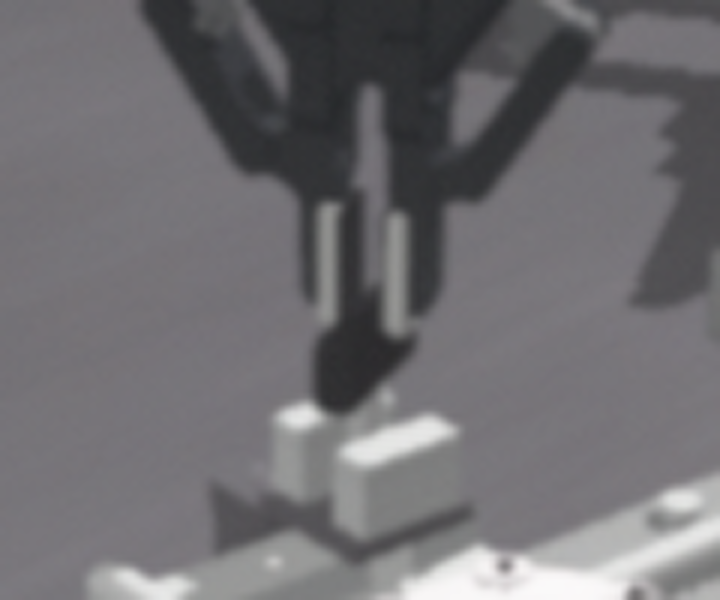

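The fingers hold only the top of the bar, but the bar has turned with them. I'll keep twisting in small steps.

>>> move_arm([
  [0,0,-7,0,0,0,-1],
  [0,0,-14,0,0,0,-1],
  [0,0,-22,0,0,0,-1],
  [0,0,-22,0,0,0,-1],
])

```text
time_s: 4.3
position: [0.4553, 0.1524, 0.1124]
tool_rot: [[-0.715, 0.699, -0.006], [0.699, 0.715, 0.002], [0.006, -0.002, -1.0]]
ft_force: [-3.9, 3.4, -15.0]
grip_width: 0.0112
gripper_force: 119.4
```

```bash
python3 -c "
from h import *
np.set_printoptions(precision=4,suppress=True)
go(.457,.15,.113,45)
print(env.observe()['wrist_torque'])
p=env.get_image('scene');s=p['color'][85:185,250:370];cv2.imwrite('pics/s4.png',cv2.resize(s[:,:,::-1],None,fx=6,fy=6,interpolation=2))
"
```

```text
t 4.3 pos [0.4553 0.1524 0.1124] yaw 45.66364791871989 tilt [-0.0058  0.0022 -1.    ] F [ -3.881    3.4171 -15.0428] w 0.011221778401894035 119.43359565711035
az 0.6636479187199029 shift cm [-0.2903 -0.048  -0.0659]
[ 0.7177  0.5931 -3.2199]
```

View pics/s4.png

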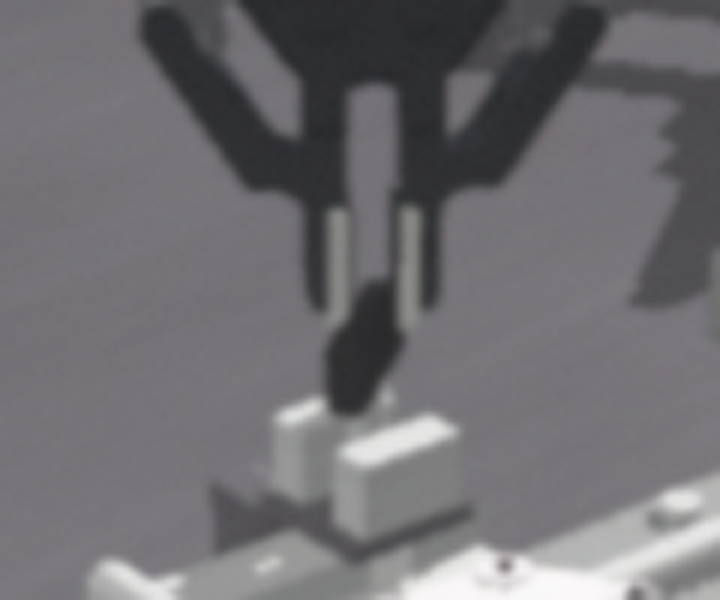

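The torque (-3.2 Nm) shows the pin is held by the collar: the knob is below turning height. I'll twist back, regrip lower and lift again properly.

>>> move_arm([
  [0,0,8,0,0,0,-1],
  [0,0,16,0,0,0,-1],
  [0,0,24,0,0,0,-1],
  [0,0,32,0,0,0,-1],
  [0,0,40,0,0,0,-1],
], squeeze=35)

```text
time_s: 4.85
position: [0.4571, 0.1519, 0.1137]
tool_rot: [[-0.099, 0.995, 0.0], [0.995, 0.099, -0.002], [-0.002, -0.0, -1.0]]
ft_force: [0.9, 0.9, -8.8]
grip_width: 0.0118
gripper_force: 36.9
```

>>> move_arm([
  [0,0,7,0,0,0,-1],
  [0,0,14,0,0,0,-1],
  [0,0,14,0,0,0,-1],
])

```text
time_s: 5.15
position: [0.458, 0.1519, 0.1141]
tool_rot: [[0.14, 0.99, 0.002], [0.99, -0.14, -0.001], [-0.001, 0.002, -1.0]]
ft_force: [2.2, 0.2, -7.5]
grip_width: 0.0114
gripper_force: 36.9
```

```bash
python3 -c "
from h import *
np.set_printoptions(precision=4,suppress=True)
go(.4575,.150,.09,-8.3)
print(env.observe()['wrist_torque'])
p=env.get_image('scene');s=p['color'][85:185,250:370];cv2.imwrite('pics/s5.png',cv2.resize(s[:,:,::-1],None,fx=6,fy=6,interpolation=2))
"
```

```text
t 5.15 pos [0.458  0.1519 0.1141] yaw -8.036394872700953 tilt [ 0.0023 -0.0012 -1.    ] F [ 2.2079  0.2476 -7.4556] w 0.011449026734685924 36.92461967468262
az 0.2636051272990585 shift cm [-0.1944 -0.0238  2.4053]
[ 0.1556 -0.3454 -0.0555]
```

View pics/s5.png

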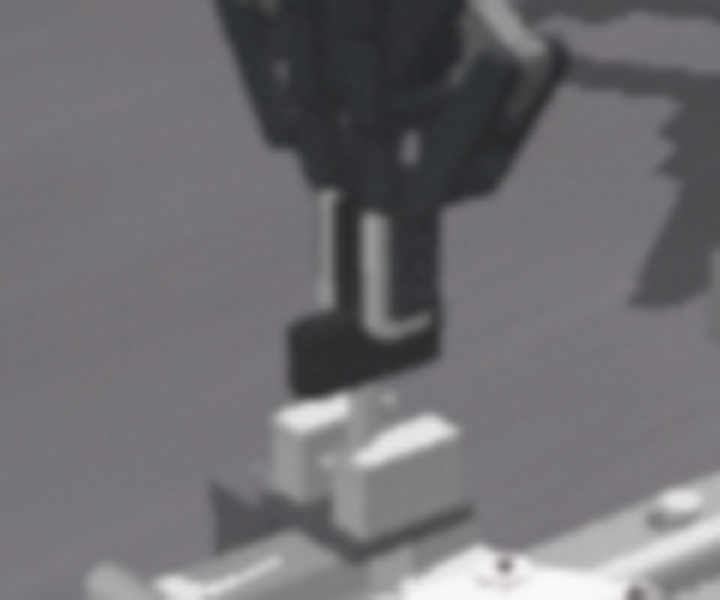

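The bar is in line with the slide again, with its upper part in the fingers at about (365,330). I'll open, go down 24 mm and regrip.

>>> move_arm([
  [0,0,0,0,0,0,-0.2],
  [0,0,0,0,0,0,-0.2],
  [0,0,0,-0.1,0,1.2,-0.2],
  [0,0,0,-0.1,0,2.5,-0.2],
  [0,0,0,-0.1,0,2.5,-0.2],
], squeeze=50)

```text
time_s: 5.7
position: [0.4566, 0.151, 0.088]
tool_rot: [[0.137, 0.991, -0.002], [0.991, -0.137, -0.0], [-0.001, -0.002, -1.0]]
ft_force: [-0.1, 0.2, 0.5]
grip_width: 0.0341
gripper_force: 0.0
```

>>> move_arm([
  [0,0,0,0,0,0,-1],
  [0,0,0,0,0,0,-1],
  [0,0,0,0,0,0,-1],
  [0,0,0,0,0,0,-1],
  [0,0,0,0,0,0,-1],
])

```text
time_s: 6.2
position: [0.4579, 0.1511, 0.0895]
tool_rot: [[0.138, 0.99, 0.003], [0.99, -0.138, 0.0], [0.0, 0.003, -1.0]]
ft_force: [2.2, 0.1, 6.2]
grip_width: 0.0122
gripper_force: 52.8
```

>>> move_arm([
  [0,0,0,0,0,-0.8,-1],
  [0,0,0,0,0,-1.6,-1],
  [0,0,0,0,0,-2.4,-1],
  [0,0,0,0,0,-2.4,-1],
])

```text
time_s: 6.6
position: [0.4576, 0.151, 0.1129]
tool_rot: [[0.138, 0.99, 0.001], [0.99, -0.138, -0.0], [0.0, 0.001, -1.0]]
ft_force: [7.0, -0.6, -11.6]
grip_width: 0.0121
gripper_force: 50.5
```

>>> move_arm([
  [0,0,-8,0,0,0,-1],
  [0,0,-16,0,0,0,-1],
  [0,0,-24,0,0,0,-1],
  [0,0,-32,0,0,0,-1],
  [0,0,-40,0,0,0,-1],
])

```text
time_s: 7.1
position: [0.4556, 0.1506, 0.1113]
tool_rot: [[-0.536, 0.844, -0.005], [0.844, 0.536, -0.001], [0.001, -0.005, -1.0]]
ft_force: [-0.3, -3.5, -11.1]
grip_width: 0.0118
gripper_force: 50.5
```

>>> move_arm([
  [0,0,-7,0,0,0,-1],
  [0,0,-14,0,0,0,-1],
  [0,0,-14,0,0,0,-1],
])

```text
time_s: 7.4
position: [0.455, 0.1501, 0.1111]
tool_rot: [[-0.723, 0.691, -0.006], [0.691, 0.723, -0.002], [0.003, -0.006, -1.0]]
ft_force: [-1.3, -5.3, -10.8]
grip_width: 0.0119
gripper_force: 50.5
```

```bash
python3 -c "
from h import *
np.set_printoptions(precision=4,suppress=True)
go(.4575,.150,.09,46)
print(env.observe()['wrist_torque'])"
```

```text
t 7.4 pos [0.455  0.1501 0.1111] yaw 46.293991658053464 tilt [-0.0063 -0.0024 -1.    ] F [ -1.2686  -5.2703 -10.7689] w 0.011891939535946078 50.47528266906738
az 0.2939916580534714 shift cm [-0.2001  0.1779  2.1088]
[-1.0873  0.1888 -0.0367]
```

Torque is free now, so I'll lower it onto the collar and release.

>>> move_arm([
  [0,0,0,0,0,0.5,-1],
  [0,0,0,0,0,0.5,-1],
  [0,0,0,0,0,0.5,0],
  [0,0,0,0,0,0.5,0],
  [0,0,0,0,0,0.5,0],
])

```text
time_s: 7.9
position: [0.4571, 0.1512, 0.1078]
tool_rot: [[-0.72, 0.694, 0.0], [0.694, 0.72, 0.0], [-0.0, 0.0, -1.0]]
ft_force: [-0.9, -1.0, -0.5]
grip_width: 0.0426
gripper_force: 0.0
```

>>> move_arm([
  [0,0,0,0,0,0,0],
  [0,0,0,0,0,-4,0],
  [0,0,0,0,0,-8,0],
  [0,0,0,0,0,-8,0],
])

```text
time_s: 8.3
position: [0.4591, 0.1514, 0.1922]
tool_rot: [[-0.72, 0.693, 0.009], [0.694, 0.72, 0.001], [-0.006, 0.007, -1.0]]
ft_force: [0.9, 0.2, -0.4]
grip_width: 0.0426
gripper_force: 0.0
```

```bash
python3 -c "
from h import *
np.set_printoptions(precision=4,suppress=True)
go(.532,.0065,.18,81.7)
go(.532,.0065,.18,-98.3)
p=env.get_image('scene');a=p['color'][85:235,230:370];t=env.get_image('top')
for r in env.tip_of('knob_grip',p)[:1]: print(r)
cv2.imwrite('pics/s6.png',cv2.resize(a[:,:,::-1],None,fx=4,fy=4,interpolation=2))
"
```

```text
t 8.3 pos [0.4591 0.1514 0.1922] yaw 46.09162120776824 tilt [ 0.0094  0.0008 -1.    ] F [ 0.8927  0.1529 -0.4425] w 0.04258741782233603 0.0
az -35.60837879223175 shift cm [-15.2969  -5.3941   1.2809]
t 8.3 pos [0.4591 0.1514 0.1922] yaw 46.09162120776824 tilt [ 0.0094  0.0008 -1.    ] F [ 0.8927  0.1529 -0.4425] w 0.04258741782233603 0.0
az 144.39162120776825 shift cm [-15.2969  -5.3941   1.2809]
{'pixel': [306.5, 135.1], 'conf': 0.58}
```

View pics/s6.png

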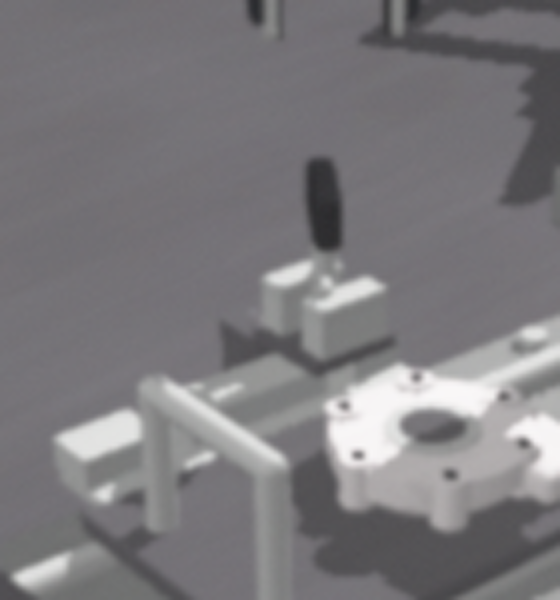

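The plunger stays out: the knob is raised and twisted in the crop at (325,205). The handle bar runs from (150,385) to (285,470). Moving to the handle.

>>> move_arm([
  [0,0,-8,-3.8,-1.4,0,0.2],
  [0,0,-16,-7.6,-2.8,0,0.2],
  [0,0,-24,-11.4,-4.0,0,0.2],
  [0,0,-32,-15.2,-5.3,0,0.2],
  [0,0,-35.6,-15.2,-5.3,0.5,0.2],
])

```text
time_s: 8.95
position: [0.5313, 0.0037, 0.181]
tool_rot: [[-0.99, 0.144, -0.001], [0.144, 0.99, -0.001], [0.001, -0.001, -1.0]]
ft_force: [0.4, 1.1, -0.2]
grip_width: 0.0512
gripper_force: 0.0
```

```bash
python3 -c "
from h import *
np.set_printoptions(precision=4,suppress=True)
go(.532,.008,.081,81.7)
p=env.get_image('wrist')
for r in env.tip_of('sled_handle',p)[:1]: print(r,atz(p,r['pixel'],.1))
for r in env.outline_of('sled_handle',p)[:1]: 
  c=cv2.minAreaRect(np.argwhere(r['mask'])[:,::-1].astype(np.float32));print(r['conf'],c,atz(p,c[0],.1))
save(p,'w3.png')"
```

```text
t 8.95 pos [0.5313 0.0037 0.181 ] yaw 81.70670159765244 tilt [-0.0011 -0.0005 -1.    ] F [ 0.4323  1.0758 -0.2173] w 0.051182850322883285 0.0
az 0.0067015976524373855 shift cm [-0.0198  0.443  10.0037]
{'pixel': [318.2, 208.2], 'conf': 0.92} [0.5308 0.0036 0.1   ]
0.61 ((390.0, 167.0), (174.0, 184.0), 90.0) [0.5044 0.0663 0.1   ]
```

View pics/w3.png

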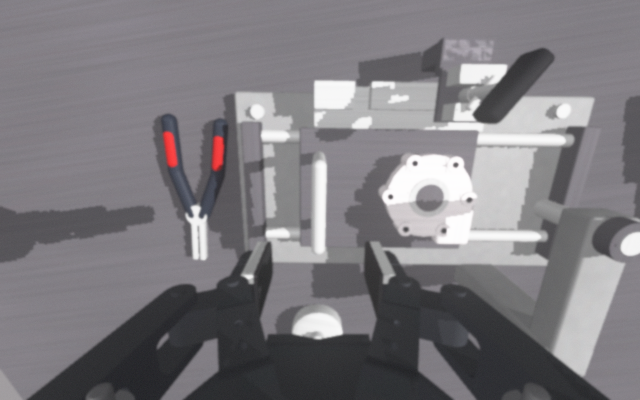

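The handle bar lies at (319,152–253), centred between the fingers. Straight down and grip.

>>> move_arm([
  [0,0,0,0,0.1,4,0.2],
  [0,0,0,0,0.1,8,0.2],
  [0,0,0,0,0.1,10,0.2],
  [0,0,0,0,0.1,10,0.2],
  [0,0,0,0,0.1,10,-1],
], squeeze=40)

```text
time_s: 9.6
position: [0.53, 0.009, 0.0832]
tool_rot: [[-0.989, 0.145, 0.0], [0.145, 0.989, 0.0], [-0.0, 0.0, -1.0]]
ft_force: [0.3, -0.1, 0.2]
grip_width: 0.038
gripper_force: 0.0
```

>>> move_arm([
  [0,0,0,0,0,0,-1],
  [0,0,0,0,0,0,-1],
  [0,0,0,0,0,0,-1],
  [0,0,0,0,0,0,-1],
  [0,0,0,0,0,0,-1],
])

```text
time_s: 10.1
position: [0.5306, 0.0084, 0.0841]
tool_rot: [[-0.989, 0.145, 0.003], [0.145, 0.989, -0.001], [-0.003, -0.0, -1.0]]
ft_force: [-0.6, -0.3, 6.4]
grip_width: 0.0108
gripper_force: 39.1
```

>>> move_arm([
  [0,0,0,0,1.5,0,-1],
  [0,0,0,0,3.5,0,-1],
  [0,0,0,0,5.5,0,-1],
  [0,0,0,0,7.5,0,-1],
  [0,0,0,0,8.7,0,-1],
])

```text
time_s: 10.6
position: [0.5444, 0.0951, 0.0842]
tool_rot: [[-0.99, 0.144, 0.006], [0.144, 0.99, -0.001], [-0.006, -0.0, -1.0]]
ft_force: [2.8, -15.4, 12.6]
grip_width: 0.0103
gripper_force: 41.4
```

>>> move_arm([
  [0,0,0,0,0.25,0,-1],
  [0,0,0,0,0.35,0,-1],
  [0,0,0,0,0.35,0,-1],
])

```text
time_s: 10.9
position: [0.5444, 0.0949, 0.0842]
tool_rot: [[-0.989, 0.145, 0.004], [0.145, 0.989, -0.006], [-0.004, -0.005, -1.0]]
ft_force: [0.6, -18.1, 6.7]
grip_width: 0.0103
gripper_force: 40.3
```

```bash
python3 -c "
from h import *
np.set_printoptions(precision=4,suppress=True)
s=env.observe();print((np.array(s['position'])-[.5306,.0084,.0841])@np.array([.144,.9895,0]))
go(.458,.1515,.18,46)"
```

```text
0.0875816994442046
t 10.9 pos [0.5444 0.0949 0.0842] yaw 81.65432161471561 tilt [ 0.0036 -0.0058 -1.    ] F [  0.5957 -18.0929   6.6559] w 0.010269620099391962 40.32973766326904
az 35.65432161471563 shift cm [ 9.3262  4.2959 -9.6453]
```

The sled is on the end stop (-18 N). I'll ease back slightly, release and rise.

>>> move_arm([
  [0,0,0,0,-0.4,0,-1],
  [0,0,0,0,-0.4,0,-1],
])

```text
time_s: 11.1
position: [0.5441, 0.0933, 0.0841]
tool_rot: [[-0.989, 0.146, 0.005], [0.146, 0.989, -0.0], [-0.005, 0.0, -1.0]]
ft_force: [4.7, -2.1, 5.9]
grip_width: 0.0101
gripper_force: 40.4
```

>>> move_arm([
  [0,0,0,0,0,0,0],
  [0,0,0,0,0,0,0],
  [0,0,0,0,0,-4,0],
  [0,0,0,0,0,-8,0],
  [0,0,0,0,0,-11,0],
])

```text
time_s: 11.6
position: [0.5422, 0.0944, 0.1946]
tool_rot: [[-0.99, 0.144, 0.0], [0.144, 0.99, 0.0], [-0.0, 0.0, -1.0]]
ft_force: [-0.8, 0.8, -0.1]
grip_width: 0.0426
gripper_force: 0.0
```

```bash
python3 -c "
from h import *
np.set_printoptions(precision=4,suppress=True)
go(.457,.1505,.18,46.0)
p=env.get_image('top');
for r in env.tip_of('sled_handle',p)[:1]: print(r,atz(p,r['pixel'],.1))
"
```

```text
t 11.6 pos [0.5422 0.0944 0.1946] yaw 81.6993269158797 tilt [ 0.0004  0.0003 -1.    ] F [-0.7677  0.8166 -0.0905] w 0.04259534930631796 0.0
az 35.69932691587968 shift cm [9.2369 4.3231 1.4609]
```

>>> move_arm([
  [0,0,8,2.5,1.1,0,0],
  [0,0,16,5,2.3,0,0],
  [0,0,24,7.5,3.5,0,0],
  [0,0,32,9.2,4.3,0,0],
  [0,0,35.7,9.2,4.3,0.5,0],
])

```text
time_s: 12.2
position: [0.4552, 0.1512, 0.1871]
tool_rot: [[-0.717, 0.697, -0.002], [0.697, 0.717, 0.0], [0.002, -0.001, -1.0]]
ft_force: [0.0, -0.7, -0.4]
grip_width: 0.0428
gripper_force: 0.0
```

>>> move_arm([
  [0,0,0,0,0,0,0],
])

```text
time_s: 12.3
position: [0.4564, 0.1503, 0.1865]
tool_rot: [[-0.719, 0.695, -0.003], [0.695, 0.719, -0.0], [0.002, -0.002, -1.0]]
ft_force: [0.3, -0.5, 0.8]
grip_width: 0.0425
gripper_force: 0.0
```

```bash
python3 -c "
from h import *
np.set_printoptions(precision=4,suppress=True)
go(.457,.151,.106,46.0)
p=env.get_image('wrist');save(p,'w4.png')"
```

```text
t 12.3 pos [0.4564 0.1503 0.1865] yaw 46.00141896772535 tilt [-0.003  -0.0001 -1.    ] F [ 0.3055 -0.4692  0.824 ] w 0.0425076270652702 0.0
az 0.0014189677253568789 shift cm [-0.0125  0.1074  8.0455]
```

View pics/w4.png

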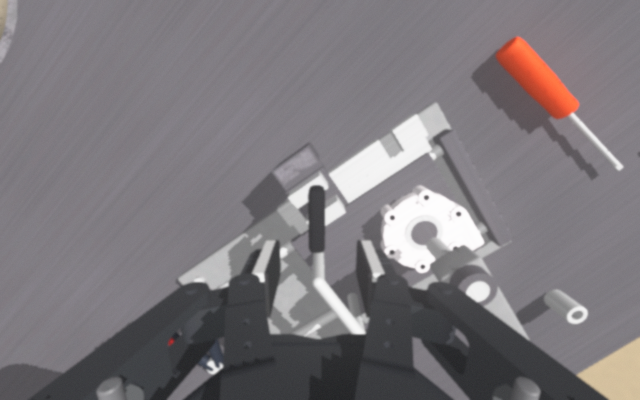

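The wrist view shows the knob bar at (317,185–250), upright between the fingers. Descend and grip.

>>> move_arm([
  [0,0,0,0,0.05,4,0],
  [0,0,0,0,0.05,7,0],
  [0,0,0,0,0.05,8,0],
  [0,0,0,0,0.05,8,-1],
  [0,0,0,0,0.05,8,-1],
], squeeze=50)

```text
time_s: 12.85
position: [0.4582, 0.1499, 0.1085]
tool_rot: [[-0.719, 0.695, -0.0], [0.695, 0.719, -0.001], [-0.0, -0.001, -1.0]]
ft_force: [-12.1, -13.7, 4.5]
grip_width: 0.0144
gripper_force: 9.0
```

>>> move_arm([
  [0,0,0,0,0,0,-1],
  [0,0,0,0,0,0,-1],
  [0,0,0,0,0,0,-1],
  [0,0,0,0,0,-0.4,-1],
  [0,0,0,0,0,-0.6,-1],
])

```text
time_s: 13.35
position: [0.4571, 0.1491, 0.114]
tool_rot: [[-0.72, 0.694, -0.002], [0.694, 0.719, -0.003], [-0.0, -0.003, -1.0]]
ft_force: [-2.9, -7.8, -10.7]
grip_width: 0.012
gripper_force: 48.7
```

>>> move_arm([
  [0,0,8,0,0,0,-1],
  [0,0,16,0,0,0,-1],
  [0,0,24,0,0,0,-1],
  [0,0,32,0,0,0,-1],
  [0,0,40,0,0,0,-1],
])

```text
time_s: 13.85
position: [0.4578, 0.1492, 0.114]
tool_rot: [[-0.099, 0.995, -0.0], [0.995, 0.099, -0.002], [-0.002, -0.001, -1.0]]
ft_force: [1.1, -6.2, -10.2]
grip_width: 0.0122
gripper_force: 48.8
```

>>> move_arm([
  [0,0,7,0,0,0,-1],
  [0,0,14.3,0,0,0,-1],
  [0,0,14.3,0,0,0,-1],
])

```text
time_s: 14.15
position: [0.4582, 0.1492, 0.1141]
tool_rot: [[0.148, 0.989, 0.0], [0.989, -0.148, -0.002], [-0.002, 0.001, -1.0]]
ft_force: [1.5, -6.7, -10.3]
grip_width: 0.0118
gripper_force: 48.9
```

>>> move_arm([
  [0,0,0,0,0,0.8,-1],
  [0,0,0,0,0,1.6,-1],
  [0,0,0,0,0,2.2,-1],
  [0,0,0,0,0,2.2,-1],
])

```text
time_s: 14.55
position: [0.4582, 0.1492, 0.0923]
tool_rot: [[0.144, 0.99, 0.0], [0.99, -0.144, -0.002], [-0.002, 0.001, -1.0]]
ft_force: [0.8, -7.4, -7.5]
grip_width: 0.0121
gripper_force: 49.2
```

>>> move_arm([
  [0,0,0,0,0,0,0],
  [0,0,0,0,0,0,0],
  [0,0,0,0,0,0,0],
  [0,0,0,0,0,-4,0],
  [0,0,0,0,0,-8,0],
])

```text
time_s: 15.05
position: [0.4576, 0.1504, 0.1726]
tool_rot: [[0.145, 0.989, -0.002], [0.989, -0.145, 0.0], [-0.0, -0.002, -1.0]]
ft_force: [0.5, 0.6, 0.6]
grip_width: 0.0429
gripper_force: 0.0
```

```bash
python3 -c "
from h import *
np.set_printoptions(precision=4,suppress=True)
go(.457,.151,.18,-8.3)
p=env.get_image('scene')
for r in env.tip_of('knob_grip',p)[:1]: print(r)
def dark(q): 
  m=(q['color'][110:160,290:335].max(2)<75).astype(np.uint8);k,l,s,c=cv2.connectedComponentsWithStats(m);i=1+s[1:,4].argmax();return s[i]+[290,110,0,0,0]
print(dark(p),dark({'color':cv2.imread('pics/scene0.png')}))
cv2.imwrite('pics/s7.png',cv2.resize(p['color'][85:235,230:370,::-1],None,fx=4,fy=4,interpolation=2))"
```

```text
t 15.05 pos [0.4576 0.1504 0.1726] yaw -8.31509038768955 tilt [-0.0017  0.0001 -1.    ] F [0.5291 0.5918 0.6236] w 0.04287941970769279 0.0
az -0.015090387689554063 shift cm [ 0.0522 -0.0696 -0.7357]
{'pixel': [308.0, 143.8], 'conf': 0.67}
[298 135  25  19 315] [298 136  25  18 313]
```

View pics/s7.png

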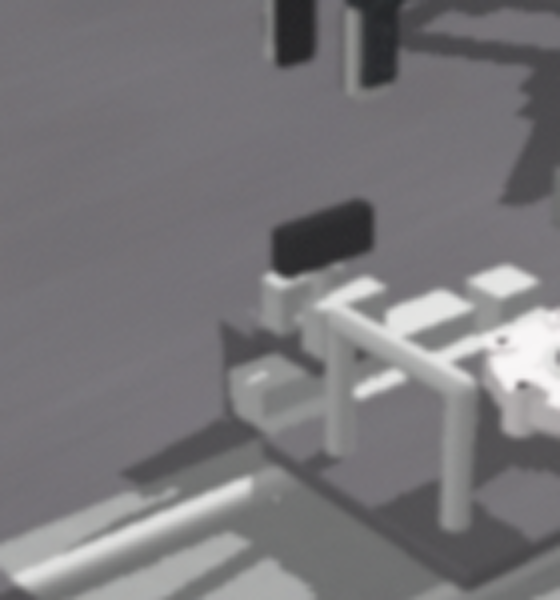

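The knob is in line with the slide and back at its starting image height within 1 px (about 2 mm). The sled is at the press end and the fingers are clear.

```bash
python3 -c "
from h import *
print(env.close_job())"
```

```text
the job is handed in; nothing more can be done
None
```

The sled is at the press end with the knob twisted back and the plunger down in the second notch to within about 2 mm by camera, and the job was handed in at about 15 s; no verdict came back, and the first pull slipped and had to be regripped.

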